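# Clamp a spice jar in the sliding-jaw jar holder

### The arm

A 6-joint arm with a two-finger parallel gripper is mounted at the origin on a cart in front of the work surface, level with it; the furniture and walls round the work are solid. World frame = base frame: x ahead of the robot, y to its left, z up, the work surface at z = 0. Lengths are in m, angles in rad, forces in N, time in s.
With the tool pointing down it reaches from about 0.425 to 0.925 m from the base axis. Payload 12.5 kg.
Tool frame: the origin (TCP) lies midway between the tips of the shut fingers; the grasp point (between the pads) lies 19 mm behind it (bot.tcp_to_grasp is the distance from the TCP to the grasp point, in m); z points along the fingers, y is the line along which they close (so a half turn about z gives the same grasp; the last joint's range is limited). The gripper opens to 85 mm and grips with 20 to 120 N. Pads are 22 mm wide; open, the fingers measure 114 mm over their backs; the gripper's body (76 mm by 85 mm) begins 54 mm behind the grasp point. The pads swing forward as they close: fully open they stand 13 mm farther back than shut.
Start: joints at [-1.325, 0.491, 1.559, -0, 1.092, -0.106], TCP at [0.215, -0.587, 0.231] pointing down, gripper open.
Joint ranges: [-3.1, 3.1], [-0.84, 2.19], [0.05, 2.79], [-1.13, 4.28], [0.06, 2.93], [-2.69, 2.69]. Speed limits (rad/s): [2.22, 2.22, 2.79, 3.14, 3.14, 3.14].

### API

Orientations are given as a rotation vector (axis times angle).
In Python, from station import bot gives the robot as it stands.
- The arm moves only by the tool send_rows, never from a script. Its argument "motion" is a list of rows, each a list of 3 entries, a list of its own where there are three numbers: the closure, from 0 (fully open) to 1 (shut), then the shift along the tool's x, y, z as a fraction of full scale, then the turn, a rotation vector about the tool's x, y, z as a fraction of full scale. A call has exactly 8 rows; each row shifts and turns the commanded pose from where the row before left it, along the tool's axes as they then stand; what a row does not reach is not made up. Full scale, the value 1, is 0.05 m for a shift and 60 degrees for a turn. A row lasts 1/10 s, in which the tool goes at most 50 mm and 8.59 degrees, less where a joint would pass 70% of its speed; a pose out of reach is approached as far as the arm can. A call with a number of a shift or a turn outside -1 to 1 is refused whole. A call with a gripper value outside its range is refused whole. The fingers move at their own pace and stop on an object; "newtons" is the grip in N (left out, the last holds). Time passes only in rows, so rows that do not move let the fingers close, or fill a call up. It gives the time, the measured TCP pose, the force, the opening and the grip force at its end, in the units of the state.
- bot.state(): the state, without advancing time (a new reading comes with each control period).
- bot.read_camera(name): name is "scene" or "top" or "wrist"; returns the picture (420x560x3 uint8, red, green, blue); there is no depth.
- bot.camera_params(name): a dict with "fovy" (degrees; the focal length in pixels is half the picture's height over the tangent of half this angle, whatever the lens; pixels are square), "cx", "cy" (the principal point, pixels), "pose" (4x4, takes a point from camera to world coordinates); the wrist camera has in their place "hand_eye" (4x4, takes a point from camera to tool coordinates, whose origin is the TCP and whose axes are the flange's). Camera axes: x right, y up, looking along -z (the intrinsics and any distortion apply to the point x, -y, -z); pixel columns grow to the right and rows downward; lengths in m; the calibration is good to about 2 mm. The wrist camera is an equidistant fisheye: a pixel r from the principal point sees the ray r / f radians off the axis. A picture is of the moment at which its call begins: read the wrist's pose just before it. camera_params takes no time and is no camera call.
- bot.job_done(): hands the job in; it is judged then, once.
Trained networks look in the newest picture that a camera, given by its name, has taken for a name from the list of things; names that differ only in an ending like _2 or _b are one class to them, and where a whole thing is asked for, a point or a joint stands for the part that bears it (a point fixed in the world has none). Each returns a list of dicts, best first, with "conf" (0 to 1); they miss things now and then, are a little off and sometimes report something else, mostly with a low value. They report only what shows in the picture. A call takes as long as a camera call. They do not tell look-alikes from the thing itself.
- bot.masks_of(target, camera): "mask" (420x560 bool, what is visible of it).
- bot.landmark_of(target, camera): "point" ([x, y, z] in m, in the coordinates of the camera as it stood for that picture, good to about 4 mm: a listed point, or the origin of a listed thing).
The state is a dict: "t": time; "joint_pos": joint angles; "joint_velocities": joint speeds; "joint_torque": joint torques, N m; "tool_pos": TCP position; "ee_rot": TCP orientation; "ft_force": force on the tool from outside, world axes, zero at the start; "torque": the same for the moment, N m; "opening": finger opening in m; "gripper_force": force on a finger pad.
Only numpy, scipy, OpenCV 4.12 (cv2) and the standard library are available. Lean on these libraries where they do the work, as an engineer would, in place of code of your own. Each camera call takes 0.05 s, during which the arm holds its last target. There are 200 camera calls.

### The job

Stand the spice jar upright on the jar holder's board, between its two jaws, and let go of it. Then slide the movable jaw up by its black grip until the jar is gently but firmly nipped in the vee of the other jaw, without the jaw plate visibly tipping over, and leave it clamped there on its own. Leave the other things on the worktop where they are.

Things in the scene. Friction and masses are not known exactly. Their poses are not given: they have to be found in the camera images.
- jar_center (a point): Centre (half-way up) of the spice jar, the only one here: an upright clear cylinder with a black cap and dark label, 41 mm in diameter, 105 mm tall, about 0.11 kg, standing on the worktop to the left of the holder; z is up along the jar. Gripped across any diameter in its top 30 mm, the fingers stay above both jaws.
- holder: One-handed jar holder, fixed: white board 104 x 330 mm, two steel rods along its sides (73 mm free between them), a grey vee jaw and a sliding jaw. Origin under the board's middle, z up, y along the board from the sliding jaw to the vee jaw, x across. The jar stands on the board's top, 12 mm above the origin; put at x = 0, y = 55 mm it is clear of both jaws, and closing pushes it into the vee.
- vee (a point): Fixed mark on the board below the vee jaw, at x = 0, y = 115 mm, z = 12 mm in the holder's frame. The vee (90 degrees, top 65 mm above the holder's origin) is centred on x = 0 and opens towards -y. It is screwed tight, its apex 0 to 14 mm from this mark towards the sliding jaw: a setting that is not reported and differs each time, so a seated jar's centre lies at y = 72 to 86 mm.
- sliding_jaw (a joint): Travel of the sliding jaw along the holder's +y, in m: 0 fully open, growing as it closes, at most 0.125; starts between 0 and 0.02. The face of its rubber pad is at y = -45 mm + this value in the holder's frame. It has no spring: it slides with a steady friction of about 6 N and stays where it is left, keeping a clamping force of up to that friction.
- jaw_plate (a joint): Tip of the sliding jaw's aluminium plate (62 mm wide, top 60 mm above the holder's origin) about the hinge at its foot, in rad: 0 upright, positive leaning back from the vee. It is sprung and gives about 0.008 rad (0.17 mm at the pad) per newton on its pad; 0.09 rad, a plainly tipped plate, means about 11 N. Pushing the plate instead of the black grip also tips it.
- pad (a point): Middle of the face of the rubber pad that meets the jar: a horizontal bar 50 mm wide on the jaw plate, 35 mm above the holder's origin. Same axes as the holder when the plate is upright.
- grip (a point): Point for gripping the sliding jaw's black upright post, 18 x 18 mm, sides along the holder's x and y. The post is free from 37 to 82 mm above the holder's origin; this point is on its axis at 66 mm, 66 mm behind the pad's face, and moves with the sliding jaw.
- garlic: A garlic bulb, 50 mm, at the back: leave alone. Origin under it.
- salt_shaker: Clear salt shaker with a grey top, 44 mm wide, 90 mm tall: leave alone. Origin under it.
- tin: Food tin, 75 mm in diameter, 110 mm tall, at the back right: leave alone. Origin under it.
- mug: Green and white mug, 101 mm tall, at the back: leave alone. Origin under it.
There are look-alikes about, which are no part of the job. Leave any green, red or yellow look-alike of the part that bears jar_center alone.

How it is judged:
By the outcome, as a careful person would: the job done as asked, in the order asked, and still so for the second after the job is handed in, with the robot touching nothing.
It also fails if it takes over 72 s, if anything falls off the work surface, if the arm or the gripper's body presses on something with over 40 N, if the wrist force passes 120 N, or if a joint passes its speed limit or range.

## Working session

There is one attempt and no reset: what is moved stays moved. The work goes in short steps, Python scripts to look and compute and a tool call to move; the robot and the scene stay as the last step left them, time stands still between calls to the robot, and variables do not carry over. Pictures are saved under pics/ and viewed, at most 10 in all, crops included, and the job is handed in when it is done.

Besides the shell and the picture viewer there is one more tool, called after "Call:" by a JSON object that holds its "api" and its "payload", one argument or row to a line. send_rows: Moves the arm, as the interface text tells. Shift numbers are shares of 0.05 m and turn numbers shares of 60 degrees, none past 1 either way. Its arguments: {"type":"object","properties":{"motion":{"type":"array"},"newtons":{"type":"number"}},"required":["motion"]}

```bash
mkdir -p pics; cat > h.py <<'E'
import numpy as np,cv2
from scipy.spatial.transform import Rotation as R
from station import bot
def pose(cam,st=None):
    p=bot.camera_params(cam)
    if 'pose' in p: return np.array(p['pose'])
    st=st or bot.state(); T=np.eye(4); T[:3,:3]=R.from_rotvec(st['ee_rot']).as_matrix(); T[:3,3]=st['tool_pos']
    return T@np.array(p['hand_eye'])
def proj(cam,P,T=None):
    p=bot.camera_params(cam); T=pose(cam) if T is None else T
    f=210/np.tan(np.radians(p['fovy']/2)); q=np.linalg.inv(T)@np.r_[P,1]; v=np.array([q[0],-q[1],-q[2]])
    if cam=='wrist':
        r=np.hypot(v[0],v[1]); a=np.arctan2(r,v[2]); uv=v[:2]/max(r,1e-9)*a*f
    else: uv=v[:2]/v[2]*f
    return uv+[p['cx'],p['cy']]
def ray(cam,uv,z,T=None):
    p=bot.camera_params(cam); T=pose(cam) if T is None else T
    f=210/np.tan(np.radians(p['fovy']/2)); d=(np.array(uv)-[p['cx'],p['cy']])/f
    if cam=='wrist':
        a=np.hypot(*d); v=np.r_[d/max(a,1e-9)*np.sin(a),np.cos(a)]
    else: v=np.r_[d,1]
    w=T[:3,:3]@[v[0],-v[1],-v[2]]; o=T[:3,3]
    return o+w*(z-o[2])/w[2]
def lm(t,cam,T=None):
    T=pose(cam) if T is None else T
    return [(round(r['conf'],2),np.round((T@np.r_[r['point'],1])[:3],4)) for r in bot.landmark_of(t,cam)]
E
python3 - <<'E'
from h import *
ims=[]
for c in ['scene','top']:
    T=pose(c); im=bot.read_camera(c)
    cv2.imwrite(f'pics/{c}0.png',im[...,::-1])
    for t in ['jar_center','holder','vee','pad','grip','salt_shaker','mug','tin','garlic']:
        print(c,t,[(a,b,np.round(proj(c,b))) for a,b in lm(t,c,T)])
print(bot.state())
E
```

```text
scene jar_center [(0.9, array([0.5162, 0.2527, 0.0567]), array([211., 296.])), (0.71, array([0.4196, 0.1759, 0.0531]), array([280., 297.])), (0.66, array([0.428 , 0.2577, 0.0502]), array([247., 324.])), (0.57, array([0.6076, 0.238 , 0.0503]), array([182., 272.]))]
scene holder [(0.62, array([ 4.960e-01, -1.334e-01, -1.000e-04]), array([330., 222.]))]
scene vee [(0.87, array([ 0.528 , -0.0191,  0.0158]), array([293., 235.]))]
scene pad [(0.67, array([ 0.4932, -0.1683,  0.0389]), array([340., 203.])), (0.21, array([ 0.5294, -0.0243,  0.0141]), array([294., 234.]))]
scene grip [(0.88, array([ 0.4714, -0.2326,  0.0637]), array([362., 186.])), (0.26, array([ 7.006e-01,  2.516e-01, -7.000e-04]), array([150., 274.]))]
scene salt_shaker [(0.9, array([7.010e-01, 2.558e-01, 6.000e-04]), array([148., 274.]))]
scene mug [(0.62, array([ 0.7138, -0.0566,  0.0052]), array([243., 203.]))]
scene tin [(0.65, array([ 7.283e-01, -2.971e-01, -1.000e-04]), array([292., 166.]))]
scene garlic [(0.56, array([0.6993, 0.1666, 0.0033]), array([181., 251.]))]
top jar_center [(0.91, array([0.4206, 0.255 , 0.0513]
[... 1015 characters left out ...]
'joint_pos': array([-1.32457557e+00,  4.90888175e-01,  1.55884202e+00, -3.08048867e-06,
        1.09171137e+00, -1.05584889e-01]), 'joint_velocities': array([-5.66734782e-04, -1.19416473e-03, -7.75182881e-04, -2.79441871e-03,
        1.76067274e-03,  9.97660946e-05]), 'joint_torque': array([ 6.22645475e-04, -6.18285155e+01, -2.61847472e+01, -8.54069003e-05,
        5.50814257e-04,  9.38636305e-06]), 'tool_pos': array([ 0.21541032, -0.58674855,  0.23135429]), 'ee_rot': array([3.09296560e+00, 5.49745386e-01, 1.23910527e-05]), 'ft_force': array([ 0.0052916 ,  0.33736241, -0.8937442 ]), 'torque': array([ 0.0102898 , -0.05480716,  0.01659168]), 'gripper_force': 0.0, 'opening': 0.0851830871698315}
```

View pics/scene0.png

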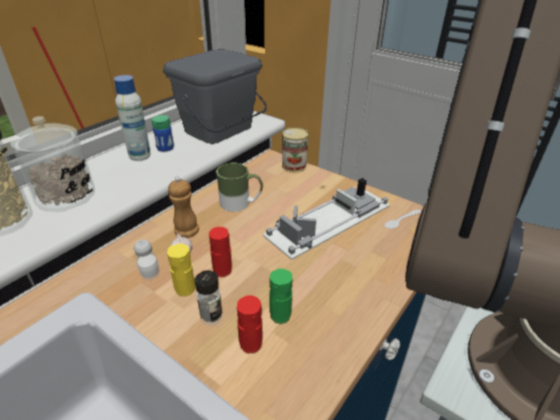

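View pics/top0.png

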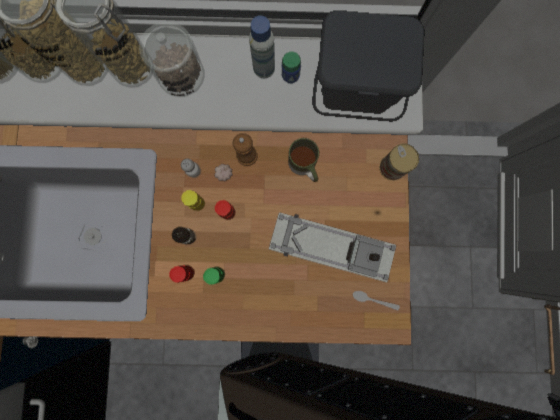

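Candidates (scene pixel / top pixel):
- Clear jar with black cap and dark label: (209,296) / (182,235). This matches the description, so it's my choice.
- Red: (250,324) / (180,273) and (220,252) / (224,210).
- Green: (281,296) / (212,276).
- Yellow: (181,270) / (191,200).
- Salt shaker: (146,258). Pepper mill: (182,208).

I'll check a close crop of the chosen one and start moving.

```bash
python3 -c "
import cv2
a=cv2.imread('pics/scene0.png')[225:365,130:310]; cv2.imwrite('pics/crop0.png',cv2.resize(a,None,fx=3.5,fy=3.5,interpolation=cv2.INTER_CUBIC))"
```

```text
(no output)
```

View pics/crop0.png

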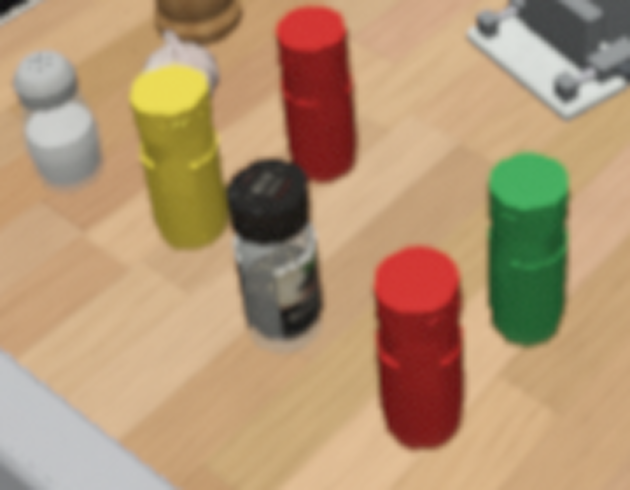

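Call:
{"api": "send_rows", "payload": {
  "motion": [
    [0,[0,0,-0.35],[0,0,0.142]],
    [0,[0,0,-0.35],[0,0,0.142]],
    [0,[0,0,-0.35],[0,0,0.142]],
    [0,[0,0,-0.35],[0,0,0.142]],
    [0,[0.24,-0.93,0],[0,0,0]],
    [0,[0.24,-0.93,0],[0,0,0]],
    [0,[0.24,-0.93,0],[0,0,0]],
    [0,[0.24,-0.93,0],[0,0,0]]
  ]
}}

```text
t: 1.8
tool_pos: [0.3072, -0.416, 0.3014]
ee_rot: [3.118, -0.382, 0.0]
ft_force: [1.6, -0.1, 0.7]
opening: 0.0854
gripper_force: 0.0
```

The crop shows the clear jar with black cap and dark label at about crop (275,255). It is not one of the coloured look-alikes, so the choice stands. Moving on to look over the holder.

Call:
{"api": "send_rows", "payload": {
  "motion": [
    [0,[0.23,-0.9,0],[0,0,0]],
    [0,[0.23,-0.9,0],[0,0,0]],
    [0,[0.23,-0.9,0],[0,0,0]],
    [0,[0.23,-0.9,0],[0,0,0]],
    [0,[0.23,-0.9,0],[0,0,0]],
    [0,[0.23,-0.9,0],[0,0,0]],
    [0,[0.23,-0.9,0],[0,0,0]],
    [0,[0,0,0],[0,0,0]]
  ]
}}

```text
t: 2.6
tool_pos: [0.4622, -0.1274, 0.3014]
ee_rot: [-3.119, 0.373, -0.001]
ft_force: [0.1, -0.5, 0.1]
opening: 0.0854
gripper_force: 0.0
```

```bash
python3 - <<'E'
from h import *
T=pose('wrist'); im=bot.read_camera('wrist'); cv2.imwrite('pics/w0.png',im[...,::-1]); np.save('w0.npy',T)
print(bot.state()['tool_pos'],T[:3,3])
for t in ['vee','pad','grip','holder','jar_center']: print(t,lm(t,'wrist',T),[np.round(proj('wrist',b,T)) for a,b in lm(t,'wrist',T)][:5])
E
```

```text
[ 0.46140259 -0.12924032  0.30133886] [ 0.54281826 -0.14676823  0.4441931 ]
vee [(0.95, array([ 0.5318, -0.0232,  0.0105]))] [array([193., 133.])]
pad [(0.73, array([ 0.4911, -0.1731,  0.0367]))] [array([310., 136.])]
grip [(0.7, array([ 0.5309, -0.022 ,  0.0105])), (0.59, array([ 0.472 , -0.231 ,  0.0698]))] [array([192., 133.]), array([363., 145.])]
holder [(0.58, array([ 5.010e-01, -1.316e-01, -4.000e-04]))] [array([276., 133.])]
jar_center [(0.95, array([0.6097, 0.2382, 0.055 ])), (0.87, array([0.4165, 0.1757, 0.0526])), (0.86, array([0.4216, 0.2609, 0.0548])), (0.79, array([0.5114, 0.2552, 0.0532])), (0.71, array([0.5883, 0.158 , 0.0524]))] [array([ 22., 141.]), array([ 93., 249.]), array([ 54., 255.]), array([ 35., 203.]), array([ 62., 137.])]
```

View pics/w0.png

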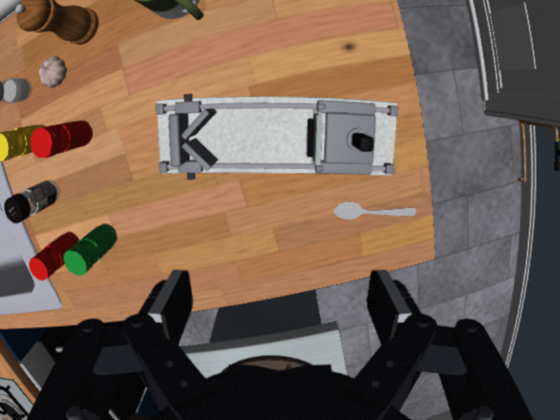

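The wrist view shows the board with corners near (157,101), (397,102), (394,176) and (159,174). The vee is at about (195,138), the pad at (311,137) and the post at (363,142). The jar is at (30,202).

```bash
python3 - <<'E'
from h import *
T=np.load('w0.npy')
c=[ray('wrist',p,.012,T) for p in [(157,101),(397,102),(394,176),(159,174)]]
c=np.array(c)[:,:2]; print(c.round(4))
m=c.mean(0); y=(c[0]+c[3]-c[1]-c[2])/2; print(m,np.linalg.norm(y),np.linalg.norm((c[0]+c[1]-c[2]-c[3])/2)); a=np.degrees(np.arctan2(-y[0],y[1]));print(a)
y/=np.linalg.norm(y); x=np.array([y[1],-y[0]])
for n,p in dict(vee=(.529,-.0205),pad=(.4918,-.171),grip=(.474,-.234)).items(): d=np.array(p)-m; print(n,d@x,d@y)
t=bot.camera_params('top')
for g in [[.516,.2545]]: print(ray('wrist',(17,205),.105,T), ray('top',(181,235),.1))
E
```

```text
[[ 0.5891  0.0143]
 [ 0.51   -0.3034]
 [ 0.4078 -0.2813]
 [ 0.4897  0.0428]]
[ 0.49917412 -0.131877  ] 0.3308552401099218 0.1039371469039975
-14.07685933823221
vee 0.0018407404605956465 0.11528673603721423
pad 0.0023629478090710795 -0.03974170425515665
grip 0.0004205425739406268 -0.10517920926491797
[0.52271385 0.24189385 0.105     ] [0.51829244 0.25222122 0.1       ]
```

Call:
{"api": "send_rows", "payload": {
  "motion": [
    [0,[-0.09,-0.96,0.2],[0,0,0.007]],
    [0,[-0.09,-0.96,0.2],[0,0,0]],
    [0,[-0.09,-0.96,0.2],[0,0,0]],
    [0,[-0.09,-0.96,0.2],[0,0,0]],
    [0,[-0.09,-0.96,0.2],[0,0,0]],
    [0,[-0.09,-0.96,0.2],[0,0,0]],
    [0,[-0.09,-0.96,0.2],[0,0,0]],
    [0,[-0.09,-0.96,0.2],[0,0,0]]
  ]
}}

```text
t: 3.95
tool_pos: [0.5207, 0.2515, 0.2209]
ee_rot: [3.117, -0.393, 0.0]
ft_force: [1.9, -1.3, 0.6]
opening: 0.0847
gripper_force: 0.0
```

```bash
python3 - <<'E'
from h import *
bot.read_camera('top');bot.read_camera('top')
s=bot.state();print(s['tool_pos'],s['ee_rot'],s['joint_pos'])
T=pose('wrist'); im=bot.read_camera('wrist'); cv2.imwrite('pics/w1.png',im[...,::-1]); np.save('w1.npy',T)
r=lm('jar_center','wrist',T); print(r,[np.round(proj('wrist',b,T)) for a,b in r])
print(proj('wrist',[.5165,.2545,.105],T),proj('wrist',[.5165,.2545,.0],T))
E
```

```text
[0.52039911 0.25381101 0.21956937] [ 3.11765117e+00 -3.86250298e-01 -2.28441869e-03] [3.39467132e-01 4.38258386e-01 1.68775003e+00 6.52636656e-04
 1.01693271e+00 2.15644650e+00]
[(0.82, array([0.4204, 0.2607, 0.0523])), (0.81, array([0.5136, 0.2562, 0.0541])), (0.78, array([0.5875, 0.1557, 0.0527])), (0.66, array([0.4138, 0.1784, 0.0542]))] [array([296., 273.]), array([279., 193.]), array([362.,  97.]), array([369., 262.])]
[279.9598648  206.64085764] [279.76831764 177.17727527]
```

View pics/w1.png

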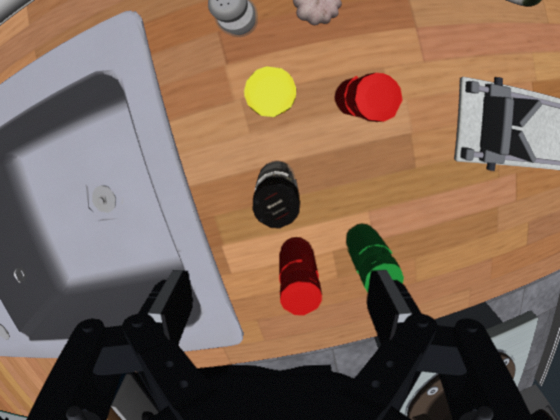

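The wrist view shows the black cap's top at (276,203), centred between the fingers. Red at (300,293) and green at (380,262) are clear of them. Descending now to grasp.

Call:
{"api": "send_rows", "payload": {
  "motion": [
    [0,[-0.05,-0.03,0.6],[0,0,0]],
    [0,[0,0,0.7],[0,0,0]],
    [0,[0,0,0.7],[0,0,0]],
    [0,[0,0,0.6],[0,0,0]],
    [0,[0,0,0.43],[0,0,0]],
    [0,[0,0,0],[0,0,0]],
    [1,[0,0,0],[0,0,0]],
    [1,[0,0,0],[0,0,0]]
  ],
  "newtons": 40
}}

```text
t: 4.95
tool_pos: [0.5193, 0.2513, 0.0713]
ee_rot: [-3.116, 0.393, -0.003]
ft_force: [0.9, -0.6, 0.4]
opening: 0.059
gripper_force: 0.0
```

Call:
{"api": "send_rows", "payload": {
  "motion": [
    [1,[0,0,0],[0,0,0]],
    [1,[0,0,0],[0,0,0]],
    [1,[0,0,0],[0,0,0]],
    [1,[0,0,0],[0,0,0]],
    [1,[0,0,0],[0,0,0]],
    [1,[0,0,0],[0,0,0]],
    [1,[0,0,0],[0,0,0]],
    [1,[0,0,0],[0,0,0]]
  ]
}}

```text
t: 5.75
tool_pos: [0.5192, 0.252, 0.0712]
ee_rot: [-3.116, 0.392, -0.004]
ft_force: [-1.0, 0.0, 7.1]
opening: 0.0406
gripper_force: 38.9
```

Call:
{"api": "send_rows", "payload": {
  "motion": [
    [1,[0,0,-0.6],[0,0,0]],
    [1,[0,0,-0.9],[0,0,0]],
    [1,[0,0,-0.9],[0,0,0]],
    [1,[0.1,0.4,0],[0,0,0]],
    [1,[0.19,0.8,0],[0,0,0]],
    [1,[0.19,0.8,0],[0,0,0]],
    [1,[0.19,0.8,0],[0,0,0]],
    [1,[0.19,0.8,0],[0,0,0]]
  ]
}}

```text
t: 6.55
tool_pos: [0.5152, 0.0652, 0.1904]
ee_rot: [3.117, -0.391, 0.001]
ft_force: [0.4, -0.2, -1.5]
opening: 0.0401
gripper_force: 40.5
```

Call:
{"api": "send_rows", "payload": {
  "motion": [
    [1,[0.19,0.8,0],[0,0,0]],
    [1,[0.19,0.8,0],[0,0,0]],
    [1,[0.19,0.8,0],[0,0,0]],
    [1,[0.1,0.4,0],[0,0,0]],
    [1,[0,0,0],[0,0,0]],
    [1,[0,0,0],[0,0,0]],
    [1,[0,0,0],[0,0,0]],
    [1,[0,0,0],[0,0,0]]
  ]
}}

```text
t: 7.35
tool_pos: [0.5134, -0.0763, 0.1899]
ee_rot: [3.117, -0.39, 0.0]
ft_force: [-0.3, 0.8, -1.1]
opening: 0.0401
gripper_force: 40.6
```

```bash
python3 - <<'E'
from h import *
s=bot.state();print(s['tool_pos'],s['ee_rot'],s['ft_force'],s['opening'])
T=pose('wrist'); im=bot.read_camera('wrist'); cv2.imwrite('pics/w2.png',im[...,::-1])
Tt=np.eye(4);Tt[:3,:3]=R.from_rotvec(s['ee_rot']).as_matrix();Tt[:3,3]=s['tool_pos']
for t in ['jar_center','vee','pad','grip']:
    r=lm(t,'wrist',T); print(t,r,[np.round((np.linalg.inv(Tt)@np.r_[b,1])[:3],4) for a,b in r])
    r=lm(t,'top') if bot.read_camera('top') is not None else 0; print(' top',r)
E
```

```text
[ 0.51335462 -0.07630099  0.18991776] [ 3.11724173e+00 -3.90047599e-01  1.45684007e-04] [-0.28842046  0.80751581 -1.1185702 ] 0.040072077043497564
jar_center [(0.97, array([0.4213, 0.26  , 0.0521])), (0.93, array([0.4132, 0.1779, 0.0528])), (0.84, array([ 0.5107, -0.075 ,  0.1746])), (0.78, array([0.6122, 0.2403, 0.0553])), (0.74, array([0.591 , 0.1565, 0.0506]))] [array([-0.1721, -0.3033,  0.1378]), array([-0.1597, -0.2217,  0.1371]), array([-0.0029, -0.0006,  0.0153]), array([ 0.0178, -0.3312,  0.1346]), array([ 0.0179, -0.2448,  0.1393])]
 top [(0.84, array([0.4257, 0.1741, 0.0509])), (0.79, array([0.4226, 0.2564, 0.0499])), (0.78, array([0.6116, 0.236 , 0.053 ])), (0.65, array([0.5891, 0.1497, 0.0537]))]
vee [(0.68, array([ 0.5284, -0.0197,  0.0147]))] [array([ 0.0006, -0.0586,  0.1752])]
 top [(0.87, array([ 0.5275, -0.0241,  0.0093]))]
pad [(0.57, array([ 0.4913, -0.1672,  0.036 ]))] [array([0.001 , 0.0935, 0.1539])]
 top []
grip [(0.94, array([ 0.4739, -0.228 ,  0.0685]))] [array([-0.0009,  0.1567,  0.1214])]
 top [(0.53, array([ 0.7023,  0.2509, -0.0024])), (0.42, array([ 0.479 , -0.235 ,  0.0699]))]
```

View pics/w2.png

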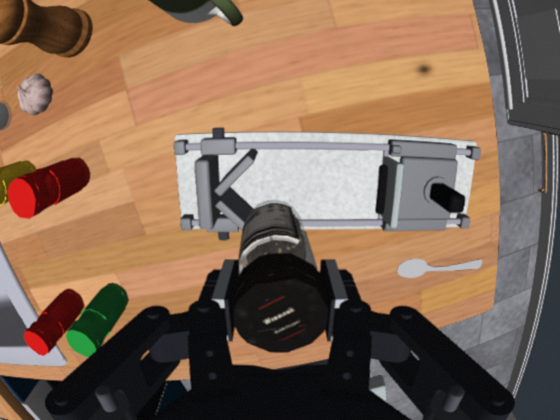

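The jar is held upright at (275,280), between the vee at (225,185) and the pad at (382,188). Lowering it.

Call:
{"api": "send_rows", "payload": {
  "motion": [
    [1,[0,0,0.3],[0,0,0]],
    [1,[0,0,0.5],[0,0,0]],
    [1,[0,0,0.5],[0,0,0]],
    [1,[0,0,0.4],[0,0,0]],
    [1,[0,0,0.25],[0,0,0]],
    [1,[0,0,0.13],[0,0,0]],
    [1,[0,0,0],[0,0,0]],
    [1,[0,0,0],[0,0,0]]
  ]
}}

```text
t: 8.8
tool_pos: [0.5137, -0.0774, 0.0864]
ee_rot: [3.117, -0.392, 0.001]
ft_force: [0.9, 0.3, -1.0]
opening: 0.0401
gripper_force: 40.6
```

Creep down at 0.5 to 1 mm per row until contact.

Call:
{"api": "send_rows", "payload": {
  "motion": [
    [1,[0,0,0.02],[0,0,0]],
    [1,[0,0,0.01],[0,0,0]],
    [1,[0,0,0.01],[0,0,0]],
    [1,[0,0,0.01],[0,0,0]],
    [1,[0,0,0.01],[0,0,0]],
    [1,[0,0,0],[0,0,0]],
    [1,[0,0,0],[0,0,0]],
    [1,[0,0,0],[0,0,0]]
  ]
}}

```text
t: 9.6
tool_pos: [0.5137, -0.0773, 0.0832]
ee_rot: [3.117, -0.392, 0.001]
ft_force: [-0.6, -0.4, 6.3]
opening: 0.0403
gripper_force: 40.9
```

Contact at 6 N. Opening gradually.

Call:
{"api": "send_rows", "payload": {
  "motion": [
    [0.5,[0,0,0],[0,0,0]],
    [0.48,[0,0,0],[0,0,0]],
    [0.45,[0,0,0],[0,0,0]],
    [0.4,[0,0,0],[0,0,0]],
    [0.3,[0,0,0],[0,0,0]],
    [0.2,[0,0,0],[0,0,0]],
    [0.1,[0,0,0],[0,0,0]],
    [0.1,[0,0,0],[0,0,0]]
  ],
  "newtons": 20
}}

```text
t: 10.4
tool_pos: [0.5134, -0.0773, 0.0828]
ee_rot: [3.117, -0.392, 0.0]
ft_force: [0.0, -0.8, -0.7]
opening: 0.0767
gripper_force: 0.0
```

Call:
{"api": "send_rows", "payload": {
  "motion": [
    [0.1,[0,0,-0.1],[0,0,0]],
    [0.1,[0,0,-0.3],[0,0,0]],
    [0.1,[0,0,-0.5],[0,0,0]],
    [0.1,[0,0,-0.7],[0,0,0]],
    [0.3,[0,0,-0.6],[0,0,0]],
    [0.5,[0,0,-0.2],[0,0,0]],
    [0.5,[0,0,0],[0,0,0]],
    [0.5,[0,0,0],[0,0,0]]
  ]
}}

```text
t: 11.2
tool_pos: [0.5129, -0.0772, 0.202]
ee_rot: [-3.117, 0.392, 0.002]
ft_force: [0.1, 0.2, 0.4]
opening: 0.0429
gripper_force: 0.0
```

```bash
python3 - <<'E'
from h import *
s=bot.state();print(s['tool_pos'],s['ee_rot'],s['ft_force'],s['opening'])
T=pose('wrist'); im=bot.read_camera('wrist'); cv2.imwrite('pics/w3.png',im[...,::-1])
m=np.array([.5,-.132]);x=np.array([.97,-.2432]);y=np.array([.2432,.97])
H=lambda b:(round((b[:2]-m)@x,4),round((b[:2]-m)@y,4),b[2])
for t in ['jar_center','vee','pad','grip']: print(t,[(a,H(b)) for a,b in lm(t,'wrist',T)])
E
```

```text
[ 0.51292809 -0.0771647   0.20195609] [-3.11691717e+00  3.92289122e-01  1.61650713e-03] [0.06907479 0.15240978 0.43611606] 0.04292544347576305
jar_center [(0.93, (np.float64(-0.006), np.float64(0.0595), np.float64(0.0632))), (0.91, (np.float64(0.014), np.float64(0.3051), np.float64(0.0497))), (0.84, (np.float64(-0.172), np.float64(0.3612), np.float64(0.0497))), (0.81, (np.float64(0.0161), np.float64(0.3855), np.float64(0.0502))), (0.73, (np.float64(-0.1568), np.float64(0.2794), np.float64(0.0559)))]
vee [(0.81, (np.float64(0.0018), np.float64(0.1186), np.float64(0.0128)))]
pad [(0.55, (np.float64(0.0015), np.float64(-0.0364), np.float64(0.0344)))]
grip [(0.55, (np.float64(-0.0026), np.float64(-0.1023), np.float64(0.0692)))]
```

View pics/w3.png

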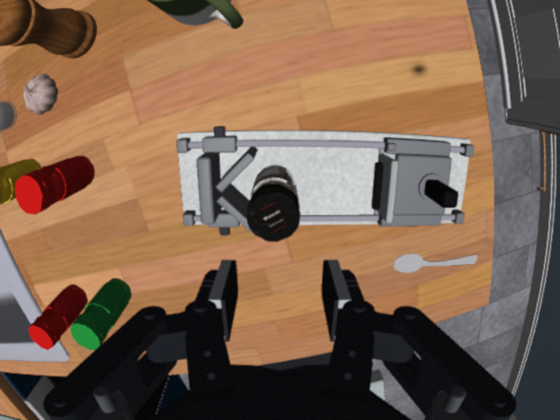

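The jar stands upright on the board at (273,205), near the centre line and clear of both jaws. The post is at (440,192). Moving over the grip.

Call:
{"api": "send_rows", "payload": {
  "motion": [
    [0.5,[0.03,0.6,0],[0,0,-0.0045]],
    [0.5,[0,0.9,0],[0,0,0]],
    [0.5,[0,0.9,0],[0,0,0]],
    [0.5,[0,0.6,0],[0,0,0]],
    [0.5,[0,0.2,0.3],[0,0,0]],
    [0.5,[0,0,0.6],[0,0,0]],
    [0.5,[0,0,0.5],[0,0,0]],
    [0.5,[0,0,0],[0,0,0]]
  ]
}}

```text
t: 12.25
tool_pos: [0.4744, -0.2322, 0.1299]
ee_rot: [-3.115, 0.385, 0.008]
ft_force: [-0.4, 0.1, 0.2]
opening: 0.0424
gripper_force: 0.0
```

```bash
python3 - <<'E'
from h import *
bot.read_camera('top');bot.read_camera('top')
s=bot.state();print(s['tool_pos'],s['ee_rot'],s['ft_force'],s['opening'])
T=pose('wrist'); im=bot.read_camera('wrist'); cv2.imwrite('pics/w4.png',im[...,::-1])
m=np.array([.5,-.132]);x=np.array([.97,-.2432]);y=np.array([.2432,.97])
H=lambda b:(round((b[:2]-m)@x,4),round((b[:2]-m)@y,4),b[2])
print('tcp',H(s['tool_pos']))
for t in ['jar_center','vee','pad','grip']: print(t,[(a,H(b)) for a,b in lm(t,'wrist',T)])
E
```

```text
[ 0.47585955 -0.23282357  0.13283581] [-3.11760646e+00  3.84626929e-01  1.40555908e-03] [0.85003746 0.04171497 0.34469044] 0.04223977670093788
tcp (np.float64(0.0011), np.float64(-0.1037), np.float64(0.13283581359229837))
jar_center [(0.83, (np.float64(-0.0055), np.float64(0.0616), np.float64(0.0667)))]
vee [(0.75, (np.float64(-0.0008), np.float64(0.1146), np.float64(0.0124))), (0.25, (np.float64(0.1939), np.float64(0.1287), np.float64(0.0046)))]
pad [(0.75, (np.float64(0.0018), np.float64(-0.0398), np.float64(0.0319)))]
grip []
```

View pics/w4.png

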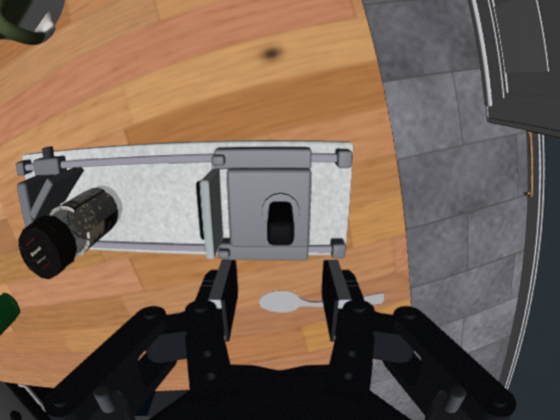

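The post top at (281,222) lies midway between the fingers (their centre is near column 280). Descending and gripping.

Call:
{"api": "send_rows", "payload": {
  "motion": [
    [0.5,[0,0,0.4],[0,0,0]],
    [0.5,[0,0,0.5],[0,0,0]],
    [0.5,[0,0,0.4],[0,0,0]],
    [0.5,[0,0,0.3],[0,0,0]],
    [0.5,[0,0,0],[0,0,0]],
    [0.7,[0,0,0],[0,0,0]],
    [0.85,[0,0,0],[0,0,0]],
    [1,[0,0,0],[0,0,0]]
  ],
  "newtons": 40
}}

```text
t: 13.4
tool_pos: [0.4762, -0.2331, 0.0539]
ee_rot: [3.117, -0.385, 0.003]
ft_force: [0.0, 0.5, 5.6]
opening: 0.0177
gripper_force: 41.0
```

Call:
{"api": "send_rows", "payload": {
  "motion": [
    [1,[0,0,0],[0,0,0]],
    [1,[0,0,0],[0,0,0]],
    [1,[0,0,0],[0,0,0]],
    [1,[0,0,0],[0,0,0]],
    [1,[0,0,0],[0,0,0]],
    [1,[0,0,0],[0,0,0]],
    [1,[0,0,0],[0,0,0]],
    [1,[0,0,0],[0,0,0]]
  ]
}}

```text
t: 14.2
tool_pos: [0.4762, -0.2331, 0.0539]
ee_rot: [3.117, -0.385, 0.003]
ft_force: [-1.1, 0.5, 7.9]
opening: 0.0171
gripper_force: 41.2
```

Call:
{"api": "send_rows", "payload": {
  "motion": [
    [1,[0,-0.06,0],[0,0,0]],
    [1,[0,-0.12,0],[0,0,0]],
    [1,[0,-0.12,0],[0,0,0]],
    [1,[0,-0.12,0],[0,0,0]],
    [1,[0,-0.12,0],[0,0,0]],
    [1,[0,-0.12,0],[0,0,0]],
    [1,[0,-0.12,0],[0,0,0]],
    [1,[0,-0.12,0],[0,0,0]]
  ]
}}

```text
t: 15.0
tool_pos: [0.4872, -0.1898, 0.0539]
ee_rot: [3.116, -0.385, 0.003]
ft_force: [-2.6, -6.6, 6.5]
opening: 0.0167
gripper_force: 41.1
```

Call:
{"api": "send_rows", "payload": {
  "motion": [
    [1,[0,-0.1,0],[0,0,0]],
    [1,[0,-0.1,0],[0,0,0]],
    [1,[0,-0.1,0],[0,0,0]],
    [1,[0,-0.08,0],[0,0,0]],
    [1,[0,-0.04,0],[0,0,0]],
    [1,[0,-0.04,0],[0,0,0]],
    [1,[0,-0.04,0],[0,0,0]],
    [1,[0,-0.04,0],[0,0,0]]
  ]
}}

```text
t: 15.8
tool_pos: [0.4938, -0.1638, 0.0539]
ee_rot: [3.117, -0.385, 0.004]
ft_force: [-2.7, -5.9, 6.3]
opening: 0.017
gripper_force: 41.1
```

Call:
{"api": "send_rows", "payload": {
  "motion": [
    [1,[0,-0.04,0],[0,0,0]],
    [1,[0,-0.04,0],[0,0,0]],
    [1,[0,-0.04,0],[0,0,0]],
    [1,[0,-0.04,0],[0,0,0]],
    [1,[0,-0.02,0],[0,0,0]],
    [1,[0,-0.02,0],[0,0,0]],
    [1,[0,-0.02,0],[0,0,0]],
    [1,[0,-0.02,0],[0,0,0]]
  ]
}}

```text
t: 16.6
tool_pos: [0.4968, -0.1522, 0.0539]
ee_rot: [3.117, -0.385, 0.004]
ft_force: [-3.1, -6.4, 7.3]
opening: 0.0176
gripper_force: 41.1
```

```bash
python3 -c "
import cv2
a=cv2.imread('pics/w0.png')[90:190,150:250]; cv2.imwrite('pics/crop1.png',cv2.resize(a,None,fx=6,fy=6,interpolation=cv2.INTER_CUBIC))"
```

```text
(no output)
```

View pics/crop1.png

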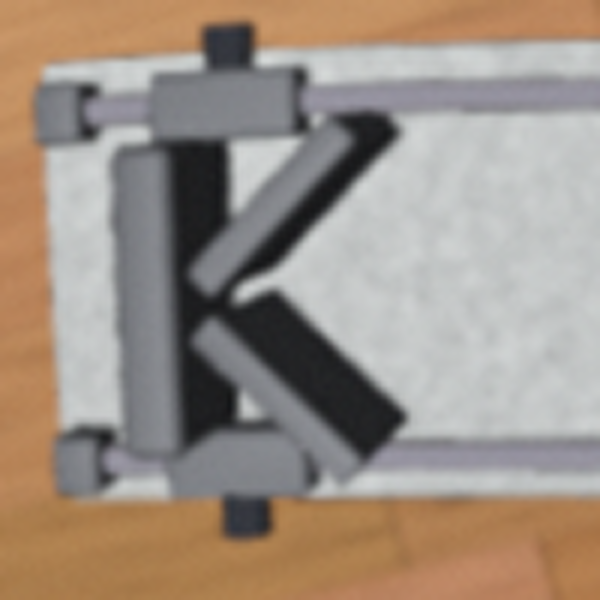

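Call:
{"api": "send_rows", "payload": {
  "motion": [
    [1,[0,-0.01,0],[0,0,0]],
    [1,[0,-0.01,0],[0,0,0]],
    [1,[0,-0.01,0],[0,0,0]],
    [1,[0,-0.01,0],[0,0,0]],
    [1,[0,-0.01,0],[0,0,0]],
    [1,[0,-0.01,0],[0,0,0]],
    [1,[0,0,0],[0,0,0]],
    [1,[0,0,0],[0,0,0]]
  ]
}}

```text
t: 17.4
tool_pos: [0.4975, -0.1493, 0.0539]
ee_rot: [3.117, -0.385, 0.004]
ft_force: [-2.7, -5.5, 6.1]
opening: 0.0174
gripper_force: 41.2
```

The crop shows the vee's top inner edges running (215,298)→(357,135) and (222,318)→(370,462). Their intersection should give the apex.

```bash
python3 - <<'E'
from h import *
T=np.load('w0.npy')
m=np.array([.5,-.132]);x=np.array([.97,-.2432]);y=np.array([.2432,.97])
q=[ray('wrist',(150+u/6,90+v/6),.065,T)[:2]-m for u,v in [(215,298),(357,135),(222,318),(370,462)]]
q=np.array([(p@x,p@y) for p in q]); print(q.round(4))
d1=q[1]-q[0];d2=q[3]-q[2];s=np.linalg.solve(np.c_[d1,-d2],q[2]-q[0]);a=q[0]+s[0]*d1;print('apex',a,'jar seat y',a[1]-.0205*2**.5)
p=np.array([.4975,-.1493])-m;print('pad y now',p@y+.066)
E
```

```text
[[ 0.0013  0.108 ]
 [ 0.0328  0.0778]
 [-0.0028  0.1067]
 [-0.0328  0.0772]]
apex [-0.00011876  0.10932735] jar seat y 0.08033597091843028
pad y now 0.048611000000000015
```

Contact is expected about 11 mm further on. Advancing 6 mm, then in small steps.

Call:
{"api": "send_rows", "payload": {
  "motion": [
    [1,[0,-0.02,0],[0,0,0]],
    [1,[0,-0.02,0],[0,0,0]],
    [1,[0,-0.02,0],[0,0,0]],
    [1,[0,-0.02,0],[0,0,0]],
    [1,[0,-0.02,0],[0,0,0]],
    [1,[0,-0.02,0],[0,0,0]],
    [1,[0,0,0],[0,0,0]],
    [1,[0,0,0],[0,0,0]]
  ]
}}

```text
t: 18.2
tool_pos: [0.499, -0.1434, 0.0539]
ee_rot: [3.117, -0.385, 0.004]
ft_force: [-1.8, -4.6, 7.2]
opening: 0.0172
gripper_force: 41.2
```

```bash
cat > f.py <<'E'
from h import *
s=bot.state();y=np.array([.2432,.97]);print(s['t'],'Fy',s['ft_force'][:2]@y,'pad',(s['tool_pos'][:2]-[.5,-.132])@y+.066)
E
python3 f.py
```

```text
18.2 Fy -4.891940419281292 pad 0.054724608854536144
```

Call:
{"api": "send_rows", "payload": {
  "motion": [
    [1,[0,-0.01,0],[0,0,0]],
    [1,[0,-0.005,0],[0,0,0]],
    [1,[0,-0.005,0],[0,0,0]],
    [1,[0,0,0],[0,0,0]],
    [1,[0,0,0],[0,0,0]],
    [1,[0,0,0],[0,0,0]],
    [1,[0,0,0],[0,0,0]],
    [1,[0,0,0],[0,0,0]]
  ]
}}

```text
t: 19.0
tool_pos: [0.4992, -0.1425, 0.0539]
ee_rot: [3.117, -0.385, 0.004]
ft_force: [-1.8, -6.0, 6.8]
opening: 0.0171
gripper_force: 41.2
```

Call:
{"api": "send_rows", "payload": {
  "motion": [
    [1,[0,-0.0025,0],[0,0,0]],
    [1,[0,-0.0025,0],[0,0,0]],
    [1,[0,-0.0025,0],[0,0,0]],
    [1,[0,-0.0025,0],[0,0,0]],
    [1,[0,-0.0025,0],[0,0,0]],
    [1,[0,-0.0025,0],[0,0,0]],
    [1,[0,-0.0025,0],[0,0,0]],
    [1,[0,-0.0025,0],[0,0,0]]
  ]
}}

```text
t: 19.8
tool_pos: [0.4995, -0.1416, 0.0539]
ee_rot: [3.117, -0.385, 0.004]
ft_force: [-2.6, -6.1, 7.6]
opening: 0.0175
gripper_force: 41.2
```

Call:
{"api": "send_rows", "payload": {
  "motion": [
    [1,[0,-0.0025,0],[0,0,0]],
    [1,[0,-0.0025,0],[0,0,0]],
    [1,[0,-0.0025,0],[0,0,0]],
    [1,[0,-0.0025,0],[0,0,0]],
    [1,[0,-0.0025,0],[0,0,0]],
    [1,[0,-0.0025,0],[0,0,0]],
    [1,[0,-0.0025,0],[0,0,0]],
    [1,[0,-0.0025,0],[0,0,0]]
  ]
}}

```text
t: 20.6
tool_pos: [0.4997, -0.1406, 0.0539]
ee_rot: [3.117, -0.385, 0.004]
ft_force: [-2.9, -6.2, 6.7]
opening: 0.0173
gripper_force: 41.2
```

Call:
{"api": "send_rows", "payload": {
  "motion": [
    [1,[0,-0.0025,0],[0,0,0]],
    [1,[0,-0.0025,0],[0,0,0]],
    [1,[0,-0.0025,0],[0,0,0]],
    [1,[0,-0.0025,0],[0,0,0]],
    [1,[0,-0.0025,0],[0,0,0]],
    [1,[0,-0.0025,0],[0,0,0]],
    [1,[0,-0.0025,0],[0,0,0]],
    [1,[0,-0.0025,0],[0,0,0]]
  ]
}}

```text
t: 21.4
tool_pos: [0.4999, -0.1396, 0.0539]
ee_rot: [3.117, -0.385, 0.004]
ft_force: [-1.7, -6.2, 6.8]
opening: 0.0174
gripper_force: 41.2
```

Call:
{"api": "send_rows", "payload": {
  "motion": [
    [1,[0,-0.0025,0],[0,0,0]],
    [1,[0,-0.0025,0],[0,0,0]],
    [1,[0,-0.0025,0],[0,0,0]],
    [1,[0,-0.0025,0],[0,0,0]],
    [1,[0,-0.0025,0],[0,0,0]],
    [1,[0,-0.0025,0],[0,0,0]],
    [1,[0,-0.0025,0],[0,0,0]],
    [1,[0,-0.0025,0],[0,0,0]]
  ]
}}

```text
t: 22.2
tool_pos: [0.5002, -0.1389, 0.054]
ee_rot: [3.116, -0.385, 0.004]
ft_force: [-3.4, -9.8, 6.7]
opening: 0.0171
gripper_force: 41.2
```

Contact: about 3.7 N above the 6.6 N sliding friction. A little more.

Call:
{"api": "send_rows", "payload": {
  "motion": [
    [1,[0,-0.002,0],[0,0,0]],
    [1,[0,-0.002,0],[0,0,0]],
    [1,[0,-0.002,0],[0,0,0]],
    [1,[0,-0.002,0],[0,0,0]],
    [1,[0,0,0],[0,0,0]],
    [1,[0,0,0],[0,0,0]],
    [1,[0,0,0],[0,0,0]],
    [1,[0,0,0],[0,0,0]]
  ]
}}

```text
t: 23.0
tool_pos: [0.5002, -0.1387, 0.054]
ee_rot: [3.116, -0.385, 0.004]
ft_force: [-3.1, -10.3, 7.1]
opening: 0.0174
gripper_force: 41.2
```

```bash
python3 f.py
```

```text
23.0 Fy -10.791987642498773 pad 0.05956556597256624
```

Clamp force is about 4 to 5 N, with the plate barely leaning. Releasing and withdrawing straight up.

Call:
{"api": "send_rows", "payload": {
  "motion": [
    [0.75,[0,0,0],[0,0,0]],
    [0.72,[0,0,0],[0,0,0]],
    [0.68,[0,0,0],[0,0,0]],
    [0.64,[0,0,0],[0,0,0]],
    [0.6,[0,0,0],[0,0,0]],
    [0.55,[0,0,0],[0,0,0]],
    [0.55,[0,0,0],[0,0,0]],
    [0.55,[0,0,0],[0,0,0]]
  ],
  "newtons": 20
}}

```text
t: 23.8
tool_pos: [0.4997, -0.1373, 0.0528]
ee_rot: [3.118, -0.385, -0.0]
ft_force: [0.1, -0.5, 0.7]
opening: 0.0383
gripper_force: 0.0
```

Call:
{"api": "send_rows", "payload": {
  "motion": [
    [0.55,[0,0,-0.1],[0,0,0]],
    [0.55,[0,0,-0.3],[0,0,0]],
    [0.55,[0,0,-0.5],[0,0,0]],
    [0.55,[0,0,-0.6],[0,0,0]],
    [0.55,[0,0,-0.6],[0,0,0]],
    [0.55,[0,0,-0.6],[0,0,0]],
    [0.55,[0,0,-0.2],[0,0,0]],
    [0.55,[0,0,0],[0,0,0]]
  ]
}}

```text
t: 24.6
tool_pos: [0.5, -0.1375, 0.199]
ee_rot: [3.117, -0.385, 0.004]
ft_force: [1.0, -0.4, -0.4]
opening: 0.0381
gripper_force: 0.0
```

```bash
python3 - <<'E'
from h import *
s=bot.state();print(s['tool_pos'],s['ft_force'],s['opening'])
T=pose('wrist'); im=bot.read_camera('wrist'); cv2.imwrite('pics/w5.png',im[...,::-1])
m=np.array([.5,-.132]);x=np.array([.97,-.2432]);y=np.array([.2432,.97])
H=lambda b:(round((b[:2]-m)@x,4),round((b[:2]-m)@y,4),b[2])
for t in ['jar_center','pad','grip']: print(t,[(a,H(b)) for a,b in lm(t,'wrist',T)])
E
```

```text
[ 0.50000383 -0.13746785  0.1990394 ] [ 1.04463294 -0.36047852 -0.42801429] 0.038083627917923524
jar_center [(0.93, (np.float64(-0.1579), np.float64(0.2787), np.float64(0.0542))), (0.85, (np.float64(-0.0049), np.float64(0.0731), np.float64(0.0648))), (0.71, (np.float64(-0.1711), np.float64(0.3636), np.float64(0.0522))), (0.56, (np.float64(0.0181), np.float64(0.3026), np.float64(0.0542)))]
pad [(0.68, (np.float64(0.0007), np.float64(0.0596), np.float64(0.0377)))]
grip [(0.58, (np.float64(-0.0029), np.float64(-0.0034), np.float64(0.0687)))]
```

View pics/w5.png

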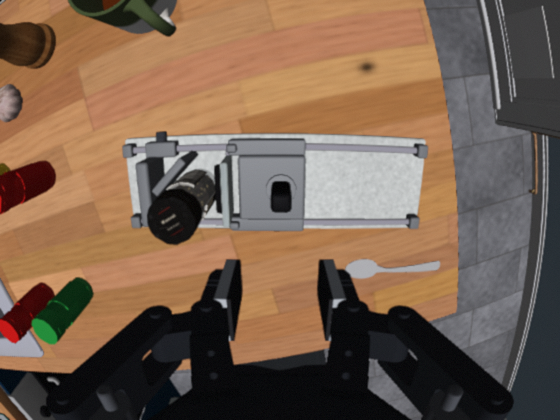

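The jar stands in the vee at (180,207), with the pad against it at (220,187) and the plate upright. The gripper is clear. The pad's y of 59.6 mm matches the predicted seat. Handing in.

```bash
python3 -c "
from station import bot
print(bot.job_done())"
```

```text
the job is handed in; nothing more can be done
None
```

I stood the spice jar on the board and clamped it in the vee by the grip with about 4 N. The plate showed no visible tip, the gripper let go and backed off, and I handed the job in about 25 s into the 72 s limit; no verdict came back.

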